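# Pack the glaze jars into the caddy, each on its own colour

### The arm

A 6-joint arm with a two-finger parallel gripper is mounted at the origin on the work surface. World frame = base frame: x ahead of the robot, y to its left, z up, the work surface at z = 0. Lengths are in m, angles in rad, forces in N, time in s.
With the tool pointing down it reaches from about 0.3 to 0.775 m from the base axis. Payload 14.6 kg.
Tool frame: the origin (TCP) lies at the centre of the arm's flange, where the gripper is bolted on; the fingertips stand 199 mm ahead of it and the grasp point (between the pads) lies ctrl.tcp_to_grasp ahead of it (ctrl.tcp_to_grasp is the distance from the TCP to the grasp point, in m); z points along the fingers, y is the line along which they close (so a half turn about z gives the same grasp; the last joint's range is limited). The gripper opens to 94 mm and grips with 3 to 60 N. Pads are 16 mm wide; open, the fingers measure 119 mm over their backs; the gripper's body (75 mm by 177 mm) begins 78 mm behind the grasp point.
Start: joints at [-1.314, 0.3, 1.521, -0, 1.321, -0.067], TCP at [0.175, -0.521, 0.405] pointing down, gripper open.
Joint ranges: [-3.03, 3.03], [-0.79, 2.21], [0.23, 2.52], [-1.04, 4.18], [0, 3.07], [-2.55, 2.55]. Speed limits (rad/s): [2.22, 2.22, 2.57, 3.14, 3.14, 3.14].

### API

Orientations are given as [roll, pitch, yaw] about the fixed x, y, z axes, in that order (R = Rz(yaw) Ry(pitch) Rx(roll)).
In Python, from station import ctrl gives the robot as it stands. The module is installed in compiled form; this text tells all that it offers.
- The arm moves only by the shell command python3 -m jog 'ROWS' [OPENING] [FORCE]. ROWS is JSON, a list of rows, each a list of 6 numbers: the shift along the tool's x, y, z in cm, then the turn, a rotation vector about the tool's x, y, z in rad. In form: [[tx, ty, tz, ax, ay, az], ...]. A call has 1 to 8 rows; each row is the pose to reach, as a shift and turn from the pose commanded when the call began, along the tool's axes at that moment; what a row does not reach only later rows make up. A row lasts 1/10 s, in which the tool goes at most 50 mm and 8.59 degrees, less where a joint would pass 70% of its speed; a pose out of reach is approached as far as the arm can. A call with a gripper value outside its range is refused whole. OPENING is the opening in per cent of the stroke, from 0 (shut) to 100 (fully open), set as the call begins (- or left out, the last holds). The fingers move at their own pace and stop on an object; FORCE is the grip in N (left out, the last holds). Time passes only in rows, so rows that repeat a pose let the fingers close. It gives the time, the measured TCP pose, the force, the opening and the grip force at its end, in the units of the state.
- ctrl.get_obs(): the state, without advancing time (a new reading comes with each control period).
- ctrl.camera(name): name is "side" or "top" or "wrist"; returns a dict with "img" (420x560x3 uint8, blue, green, red), "intrinsics" (3x3 intrinsics, pixels), "R" (3x3) and "t" (3): a world point X has camera coordinates R X + t. Camera axes: x right, y down, z forward; pixel columns grow to the right and rows downward; lengths in m; the calibration is good to about 2 mm. A picture is of the moment at which its call begins. There is no depth.
- ctrl.hand_in(): hands the job in; it is judged then, once.
The state is a dict: "time_s": time; "qpos": joint angles; "joint_vel": joint speeds; "tau": joint torques, N m; "ee_pos": TCP position; "eef_rot": TCP orientation; "force": force on the tool from outside, world axes, zero at the start; "moment": the same for the moment, N m; "grip_width": finger opening in m; "grip_force": force on a finger pad.
Only numpy, scipy, OpenCV 4.12 (cv2) and the standard library are available. Lean on these libraries where they do the work, as an engineer would, in place of code of your own. Each camera call takes 0.05 s, during which the arm holds its last target. There are 200 camera calls.

### The job

Pack the three white-lidded glaze jars into the yellow caddy, each standing upright on the floor of the pocket whose test tile has the jar's own colour; set them down, do not drop them. Leave the two black-lidded underglaze jars and the clay cup standing where they are.

Things in the scene. Friction and masses are not known exactly. Their poses are not given: they have to be found in the camera images.
- caddy: yellow plastic caddy that stays put on the bench: open tray 248 (its x) by 86 (its y) mm, 22 mm high, walls 5 mm, floor 5 mm thick; three square pockets in a row along its x, each 76 by 76 mm inside, centres 81 mm apart, a coloured glazed tile on each pocket's floor; a 14 mm lug at each end. Origin: centre of its underside
- tile_blue_top (a point): blue glazed test tile, 70 x 70 x 4 mm, lying fixed on the floor of one caddy pocket (which one varies). Point: centre of its top face, 9 mm above the bench, at the centre of the pocket, 13 mm below the caddy's rim; axes as the caddy's
- tile_green_top (a point): green glazed test tile, 70 x 70 x 4 mm, lying fixed on the floor of one caddy pocket (which one varies). Point: centre of its top face, 9 mm above the bench, at the centre of the pocket, 13 mm below the caddy's rim; axes as the caddy's
- tile_red_top (a point): red glazed test tile, 70 x 70 x 4 mm, lying fixed on the floor of one caddy pocket (which one varies). Point: centre of its top face, 9 mm above the bench, at the centre of the pocket, 13 mm below the caddy's rim; axes as the caddy's
- glaze_blue_mid (a point): glaze jar, to be packed: closed upright plastic jar, 50 mm diameter, 70 mm tall, 0.1 to 0.21 kg, blue band on white, white lid (same diameter, top 17 mm) with a blue dot on top. Point: its centre, half-way up (35 mm); z up its axis
- glaze_green_mid (a point): glaze jar, to be packed: closed upright plastic jar, 50 mm diameter, 70 mm tall, 0.1 to 0.21 kg, green band on white, white lid (same diameter, top 17 mm) with a green dot on top. Point: its centre, half-way up (35 mm); z up its axis
- glaze_red_mid (a point): glaze jar, to be packed: closed upright plastic jar, 50 mm diameter, 70 mm tall, 0.1 to 0.21 kg, red band on white, white lid (same diameter, top 17 mm) with a red dot on top. Point: its centre, half-way up (35 mm); z up its axis
- under_blue_mid (a point): underglaze jar, a look-alike that stays where it is, loose: closed upright plastic jar, 50 mm diameter, 70 mm tall, 0.1 to 0.21 kg, blue band on white, black lid (same diameter, top 17 mm) with a blue dot on top. Point: its centre, half-way up (35 mm); z up its axis
- under_red_mid (a point): underglaze jar, a look-alike that stays where it is, loose: closed upright plastic jar, 50 mm diameter, 70 mm tall, 0.1 to 0.21 kg, red band on white, black lid (same diameter, top 17 mm) with a red dot on top. Point: its centre, half-way up (35 mm); z up its axis
- cup_mid (a point): loose bisque-fired clay cup, pinkish, empty, open at the top, 68 mm wide at the rim, 60 mm tall, not part of the job. Point: on its axis, half-way up (30 mm)
Not all that is in view belongs to the job. Leave any pink look-alike of the part that bears glaze_blue_mid alone.

How it is judged:
At the end, for the whole second after the job is handed in: Each white-lidded jar stands released and at rest on the tile of its own colour: axis within 20 mm of the tile centre, height within 5 mm, tilt under 0.1 rad. The black-lidded jars and the cup are upright within 20 mm of where they started (horizontal distance between glaze_blue_mid and tile_blue_top below 0.02 m and z of glaze_blue_mid in the frame of tile_blue_top between 0.03 and 0.041 m and angle between each of glaze_blue_mid, glaze_green_mid, glaze_red_mid's own z axis and vertical below 0.1 rad and linear speed of each of glaze_blue, glaze_green, glaze_red below 0.02 m/s and angular speed of each of glaze_blue, glaze_green, glaze_red below 0.2 rad/s and horizontal distance between glaze_green_mid and tile_green_top below 0.02 m and z of glaze_green_mid in the frame of tile_green_top between 0.03 and 0.041 m and horizontal distance between glaze_red_mid and tile_red_top below 0.02 m and z of glaze_red_mid in the frame of tile_red_top between 0.03 and 0.041 m and distance of each of under_blue_mid, under_red_mid, cup_mid from where it was at the start of the episode below 0.02 m and angle between each of under_blue_mid, under_red_mid, cup_mid's own z axis and vertical below 0.15 rad); the robot touches nothing.
It fails at once if a glaze jar is dropped (falls free by more than about 2 cm) or flung ((contact force between glaze_blue and the fingers below 0.05 N and linear speed of glaze_blue above 0.6 m/s) or (contact force between glaze_green and the fingers below 0.05 N and linear speed of glaze_green above 0.6 m/s) or (contact force between glaze_red and the fingers below 0.05 N and linear speed of glaze_red above 0.6 m/s)).
It fails at once if the blue black-lidded jar is moved more than 20 mm or tipped (distance of under_blue_mid from where it was at the start of the episode above 0.02 m or angle between under_blue_mid's own z axis and vertical above 0.35 rad).
It fails at once if the red black-lidded jar is moved more than 20 mm or tipped (distance of under_red_mid from where it was at the start of the episode above 0.02 m or angle between under_red_mid's own z axis and vertical above 0.35 rad).
It fails at once if the bisque cup is moved more than 20 mm or tipped (distance of cup_mid from where it was at the start of the episode above 0.02 m or angle between cup_mid's own z axis and vertical above 0.35 rad).
It also fails if it takes over 106 s, if anything falls off the work surface, if the arm or the gripper's body presses on something with over 40 N, if the wrist force passes 120 N, or if a joint passes its speed limit or range.

## Working session

There is one attempt and no reset: what is moved stays moved. The work goes in short steps, Python scripts to look and compute and a shell command to move; the robot and the scene stay as the last step left them, time stands still between calls to the robot, and variables do not carry over. Pictures are saved under pics/ and viewed, at most 14 in all, crops included, and the job is handed in when it is done.

```bash
mkdir -p pics
cat > h.py <<'E'
import numpy as np, cv2
from station import ctrl
def shot(n,f):
    c=ctrl.camera(n); cv2.imwrite(f'pics/{f}.png',c['img']); np.savez(f'pics/{f}.npz',**{k:np.array(c[k]) for k in('img','intrinsics','R','t')}); return c
def load(f): return dict(np.load(f'pics/{f}.npz'))
def ray(c,u,v):
    d=c['R'].T@np.linalg.inv(c['intrinsics'])@np.array([u,v,1.]); return -c['R'].T@c['t'],d/np.linalg.norm(d)
def onz(c,u,v,z):
    o,d=ray(c,u,v); return o+d*(z-o[2])/d[2]
def tri(*cuv):
    A=0;b=0
    for c,u,v in cuv:
        o,d=ray(c,u,v);P=np.eye(3)-np.outer(d,d);A=A+P;b=b+P@o
    return np.linalg.solve(A,b)
E
python3 - <<'E'
from h import *
for n in('top','side'):
    c=shot(n,n+'0'); print(n,c['intrinsics'].tolist(),(-c['R'].T@c['t']).round(3),c['R'].round(2).tolist())
o=ctrl.get_obs(); print(o,ctrl.tcp_to_grasp)
E
```

```text
top [[469.77522734530527, 0.0, 282.36320981848905], [0.0, 469.77522734530527, 210.77420545512507], [0.0, 0.0, 1.0]] [0.377 0.01  0.937] [[-0.09, -1.0, -0.0], [-0.97, 0.09, -0.22], [0.22, -0.02, -0.98]]
side [[442.1947224593578, 0.0, 281.3424704425021], [0.0, 442.1947224593578, 206.40768883678768], [0.0, 0.0, 1.0]] [ 0.484 -0.594  0.67 ] [[0.99, -0.17, -0.0], [-0.13, -0.71, -0.69], [0.12, 0.68, -0.72]]
{'time_s': 0.1, 'qpos': array([-1.31356603e+00,  3.00405145e-01,  1.52146848e+00, -1.29069874e-05,
        1.32073365e+00, -6.66165220e-02]), 'joint_vel': array([-2.41278024e-04, -1.67585338e-04, -1.98570341e-06, -7.38117434e-04,
        1.35804645e-03, -2.02839067e-03]), 'tau': array([-1.76589194e-03, -5.32649624e+01, -3.53288019e+01,  7.08762067e-02,
        2.34931108e-02, -6.76391073e-05]), 'ee_pos': array([ 0.17500076, -0.52139264,  0.40417005]), 'eef_rot': array([-3.14057946e+00, -5.50656461e-05,  3.23849993e-01]), 'force': array([-0.39645327,  0.2136618 , -0.28319159]), 'moment': array([-0.00711687, -0.04299418, -0.03512062]), 'grip_force': 0.0, 'grip_width': 0.09412449943918162} 0.1804
```

View pics/top0.png

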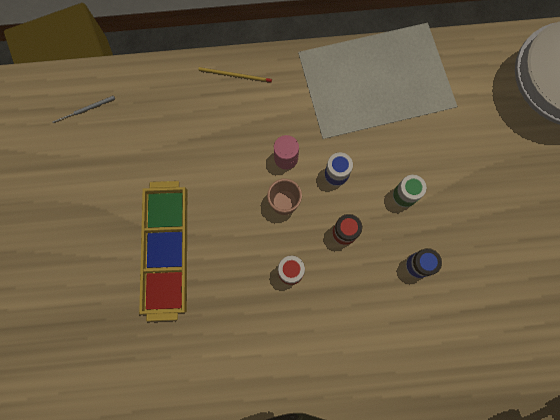

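View pics/side0.png

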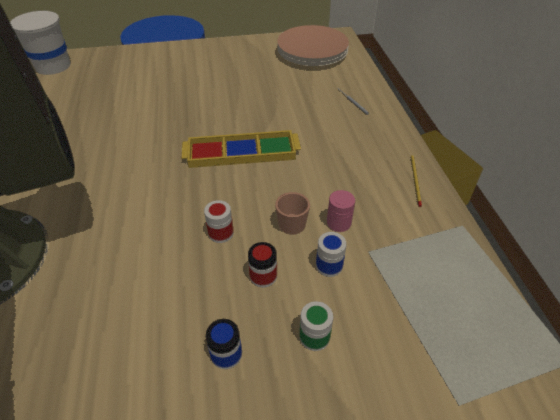

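The top view shows the white-lidded dots at blue (340,165), green (413,187) and red (291,269). The black-lidded jars are at red (348,229) and blue (427,262), the cup at (285,197) and the pink look-alike at (286,150). The caddy tiles are green (165,210), blue (164,249) and red (164,290). In the side view the white-lidded dots are red (217,210), blue (332,242) and green (317,315), and the tiles are at about (207,150), (241,147) and (276,145).

```bash
cat >> h.py <<'E'
def blob(c,col,u,v,r=22):
    """centroid of the saturated colour blob nearest a seed pixel"""
    h=cv2.cvtColor(c['img'],cv2.COLOR_BGR2HSV).astype(int);H,S,V=h[...,0],h[...,1],h[...,2]
    m={'red':(H<8)|(H>172),'green':(H>45)&(H<90),'blue':(H>100)&(H<130)}[col]&(S>140)&(V>55)
    n,l,s,ce=cv2.connectedComponentsWithStats(m.astype(np.uint8),connectivity=4)
    k=[i for i in range(1,n) if s[i,4]>25]
    i=min(k,key=lambda i:np.hypot(*(ce[i]-[u,v])))
    x,y,w,hh,a=s[i]; return ce[i],(w,hh,a)
E
python3 - <<'E'
from h import *
t,s=load('top0'),load('side0')
L=dict(blue=('blue',340,165,332,242),green=('green',413,187,317,315),red=('red',291,269,217,210),
ured=('red',349,228,263,254),ublue=('blue',428,262,222,333),
Tgreen=('green',165,210,276,145),Tblue=('blue',164,249,241,147),Tred=('red',164,290,207,150))
for n,(c,a,b,d,e) in L.items():
    p,i=blob(t,c,a,b);q,j=blob(s,c,d,e)
    X=tri((t,*p),(s,*q)); z=.009 if n[0]=='T' else .07
    print(n,p.round(1),i,q.round(1),j,X.round(4),onz(t,*p,z).round(4)[:2],onz(s,*q,z).round(4)[:2])
print('cup rim',onz(t,285,195,.06).round(3),'pink',onz(t,286,146,.07).round(3))
E
```

```text
blue [339.6 164. ] (np.int32(16), np.int32(15), np.int32(174)) [331.7 241.9] (np.int32(17), np.int32(13), np.int32(175)) [ 0.6515 -0.1259  0.069 ] [ 0.6501 -0.1257] [ 0.6524 -0.1264]Traceback (most recent call last):
  File "<stdin>", line 7, in <module>
  File "h.py", line 21, in blob
    i=min(k,key=lambda i:np.hypot(*(ce[i]-[u,v])))
ValueError: min() iterable argument is empty
```

```bash
sed -i 's/(S>140)&(V>55)/(S>115)\&(V>40)/; s/(H>45)&(H<90)/(H>40)\&(H<95)/' h.py
python3 - <<'E'
from h import *
t,s=load('top0'),load('side0')
for c,p in((t,(413,187)),(t,(165,210)),(s,(317,315))): print(cv2.cvtColor(c['img'],cv2.COLOR_BGR2HSV)[p[1],p[0]])
L=dict(blue=('blue',340,165,332,242),green=('green',413,187,317,315),red=('red',291,269,217,210),
ured=('red',349,228,263,254),ublue=('blue',428,262,222,333),
Tgreen=('green',165,210,276,145),Tblue=('blue',164,249,241,147),Tred=('red',164,290,207,150))
for n,(c,a,b,d,e) in L.items():
  try:
    p,i=blob(t,c,a,b);q,j=blob(s,c,d,e)
    X=tri((t,*p),(s,*q)); z=.009 if n[0]=='T' else .07
    print(n,p.round(1),*i,q.round(1),*j,X.round(4),onz(t,*p,z).round(4)[:2],onz(s,*q,z).round(4)[:2])
  except Exception as e: print(n,e)
print('cup rim',onz(t,285,195,.06).round(3),'pink',onz(t,286,146,.07).round(3))
E
```

```text
[ 62 105 109]
[ 62 120  85]
[ 66 152  89]
blue [339.7 163.9] 16 15 191 [331.9 242. ] 18 13 186 [ 0.6517 -0.1261  0.069 ] [ 0.6502 -0.1259] [ 0.6526 -0.1266]
green [164.5 209.8] 35 35 1122 [316.5 314.7] 20 18 269 [ 0.8961  0.5382 -1.3424] [0.5911 0.215 ] [ 0.5942 -0.2609]
red [291.  268.5] 17 18 235 [216.8 208.8] 17 12 157 [ 0.4596 -0.0123  0.0704] [ 0.4586 -0.0125] [ 0.4606 -0.0117]
ured [348.7 226.4] 18 18 253 [261.6 252.2] 21 17 271 [ 0.5277 -0.1278  0.0701] [ 0.5268 -0.1279] [ 0.5287 -0.1276]
ublue [428.1 261.2] 18 18 243 [221.6 332.8] 24 22 403 [ 0.4488 -0.2658  0.0696] [ 0.4481 -0.2658] [ 0.4496 -0.2659]
Tgreen [164.5 209.8] 35 35 1122 [274.8 144.5] 31 16 419 [0.6069 0.2283 0.0145] [0.6062 0.2294] [0.61  0.236]
Tblue [164.2 249.4] 35 36 1195 [240.9 147.1] 30 15 396 [0.5266 0.2319 0.0154] [0.5256 0.2332] [0.5289 0.2406]
Tred [163.5 290.4] 36 38 1268 [206.7 149.6] 30 16 407 [0.4467 0.2363 0.0157] [0.4451 0.2377] [0.4484 0.2454]
cup rim [ 0.601 -0.015  0.06 ] pink [ 0.696 -0.026  0.07 ]
```

```bash
sed -i 's/(S>115)/(S>85)/' h.py
cat >> h.py <<'E'
from scipy.spatial.transform import Rotation as Ro
def go(x,y,z,yaw=-0.05):
    """shift (cm) and turn to put the GRASP point at x,y,z with tool pointing down"""
    o=ctrl.get_obs(); R=Ro.from_euler('xyz',o['eef_rot'])
    T=np.array([x,y,z+ctrl.tcp_to_grasp])
    print('go',(R.inv().apply(T-o['ee_pos'])*100).round(2),(R.inv()*Ro.from_euler('xyz',[np.pi,0,yaw])).as_rotvec().round(3),'q6',o['qpos'][5].round(2),'grasp',(o['ee_pos']+R.apply([0,0,ctrl.tcp_to_grasp])).round(4))
E
python3 - <<'E'
from h import *
t,s=load('top0'),load('side0')
p,i=blob(t,'green',413,187);q,j=blob(s,'green',317,315)
X=tri((t,*p),(s,*q));print(p,i,q,j,X,onz(t,*p,.07))
go(X[0],X[1],.2)
E
```

```text
[413.27227723 186.51485149] (np.int32(17), np.int32(16), np.int32(202)) [316.50170648 314.68259386] (np.int32(20), np.int32(18), np.int32(293)) [ 0.59330679 -0.26062108  0.06936029] [ 0.59214404 -0.26042556  0.07      ]
go [ 47.95 -11.41   2.39] [-0.001  0.     0.374] q6 -0.07 grasp [ 0.175  -0.5212  0.2238]
```

```bash
python3 -m jog '[[2,-0.5,0,0,0,0.03],[5,-1.2,0,0,0,0.08],[9,-2.1,0,0,0,0.13],[13,-3.1,0,0,0,0.18],[17,-4,0,0,0,0.23],[21,-5,0,0,0,0.28],[24,-5.7,0,0,0,0.33],[26,-6.2,0,0,0,0.374]]' 100 20
python3 -c "
from h import *
go(.5928,-.2605,.2)"
```

```text
time_s: 0.9
ee_pos: [0.4034, -0.3785, 0.4043]
eef_rot: [-3.141, 0.0, -0.051]
force: [-0.5, -1.1, -0.5]
grip_width: 0.094
grip_force: 0.0
go [ 18.32 -12.75   2.39] [-0.001  0.    -0.001] q6 0.8 grasp [ 0.4033 -0.3784  0.2239]
```

```bash
python3 -m jog '[[3,-2,0,0,0,0],[6,-4.2,1,0,0,0],[9,-6.3,1.5,0,0,0],[12,-8.4,2,0,0,0],[15,-10.5,2.4,0,0,0],[17,-12,2.4,0,0,0],[18.3,-12.8,2.4,0,0,0],[18.3,-12.8,2.4,0,0,0]]'
python3 - <<'E'
from h import *
go(.5928,-.2605,.045)
c=shot('wrist','w1')
E
```

```text
time_s: 1.7
ee_pos: [0.592, -0.2601, 0.3798]
eef_rot: [-3.141, 0.001, -0.048]
force: [-0.0, -1.0, -0.4]
grip_width: 0.0939
grip_force: 0.0
go [ 0.09  0.04 15.44] [-0.001  0.001  0.002] q6 1.15 grasp [ 0.5919 -0.26    0.1994]
```

View pics/w1.png

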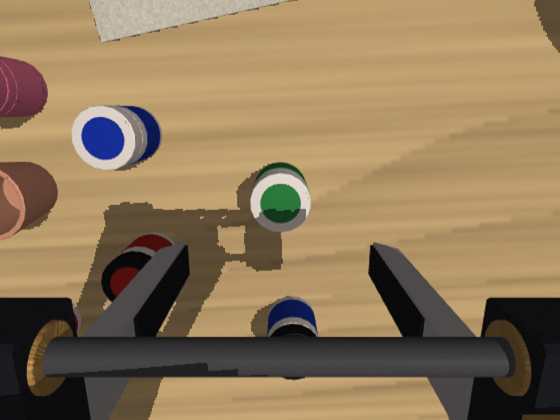

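The wrist view shows the white lid with the green dot at (280,203), centred between the two fingers, with nothing in their path. I'll descend.

```bash
python3 -m jog '[[0,0,2.5,0,0,0],[0.1,0,5.5,0,0,0],[0.1,0,8.5,0,0,0],[0.1,0,11.5,0,0,0],[0.1,0,14,0,0,0],[0.1,0,15,0,0,0],[0.1,0,15.4,0,0,0],[0.1,0,15.4,0,0,0]]'
python3 -m jog '[[0,0,0,0,0,0],[0,0,0,0,0,0],[0,0,0,0,0,0],[0,0,0,0,0,0],[0,0,0,0,0,0],[0,0,0,0,0,0]]' 0 20
```

```text
time_s: 2.55
ee_pos: [0.5918, -0.2617, 0.2273]
eef_rot: [3.141, -0.001, -0.051]
force: [1.1, 0.6, 0.4]
grip_width: 0.0941
grip_force: 0.0
time_s: 3.15
ee_pos: [0.592, -0.2613, 0.2267]
eef_rot: [-3.142, -0.0, -0.05]
force: [-0.0, -0.1, 1.6]
grip_width: 0.0499
grip_force: 20.3
```

```bash
python3 -m jog '[[0,0,-1,0,0,0],[0,0,-2.5,0,0,0],[0,0,-4.5,0,0,0],[0,0,-6.5,0,0,0],[0,0,-8.5,0,0,0],[0,0,-10.5,0,0,0],[0,0,-11.5,0,0,0],[0,0,-12,0,0,0]]'
python3 -c "
from h import *
go(.6062,.2294,.166)"
```

```text
time_s: 3.95
ee_pos: [0.5919, -0.2613, 0.3483]
eef_rot: [3.141, -0.002, -0.05]
force: [-0.2, 0.1, -1.9]
grip_width: 0.05
grip_force: 20.0
go [ -1.03 -49.08   0.15] [ 0.001 -0.002 -0.   ] q6 1.15 grasp [ 0.5922 -0.2614  0.1679]
```

```bash
python3 -m jog '[[0,-1,0,0,0,0],[0,-3,0,0,0,0],[-0.1,-6,0,0,0,0],[-0.2,-9.5,0,0,0,0],[-0.3,-13.5,0,0,0,0],[-0.4,-17.5,0,0,0,0],[-0.5,-21.5,0,0,0,0],[-0.6,-25.5,0,0,0,0]]'
python3 -m jog '[[0,-4,0,0,0,0],[-0.1,-8,0,0,0,0],[-0.2,-12,0,0,0,0],[-0.3,-16,0,0,0,0],[-0.4,-19.5,0,0,0,0],[-0.4,-22,0,0,0,0],[-0.4,-23.2,0,0,0,0],[-0.4,-23.6,0,0,0,0]]'
python3 - <<'E'
from h import *
go(.6062,.2294,.0555)
c=shot('wrist','w2')
E
```

```text
time_s: 4.75
ee_pos: [0.598, -0.0032, 0.3458]
eef_rot: [-3.141, 0.001, -0.049]
force: [0.4, -0.0, -2.2]
grip_width: 0.05
grip_force: 20.0
time_s: 5.55
ee_pos: [0.6059, 0.2312, 0.3459]
eef_rot: [3.141, 0.001, -0.048]
force: [-0.1, -1.4, -2.3]
grip_width: 0.0499
grip_force: 20.0
go [ 0.05  0.17 11.  ] [0.    0.001 0.002] q6 1.93 grasp [0.6057 0.2311 0.1655]
```

View pics/w2.png

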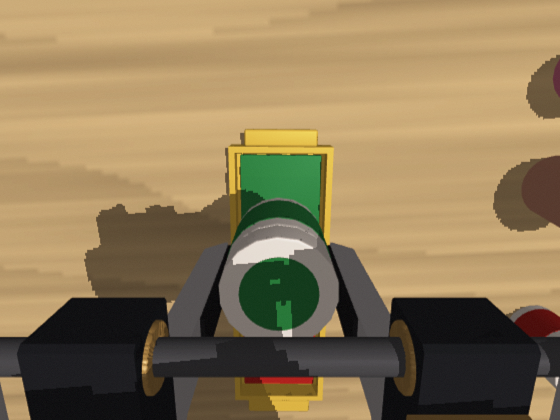

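The wrist view shows the green jar over the caddy's green pocket. The tile's far edge runs from (240,154) to (322,154) and is centred on the jar. Next I'll check the tile height from the wrist and top views.

Run:
```python
from h import *
w,t=load('w2'),load('top0')
def green(c,sel):
    h=cv2.cvtColor(c['img'],cv2.COLOR_BGR2HSV);m=cv2.inRange(h,(40,70,35),(95,255,255))
    n,l,s,ce=cv2.connectedComponentsWithStats(m,connectivity=4)
    i=l[sel[1],sel[0]];p=np.argwhere(l==i)[:,::-1]
    r0=p[:,0].size and p[:,1].min(); q=p[(p[:,1]>=r0+2)&(p[:,1]<=r0+6)]
    return (q[:,0].min(),r0),(q[:,0].max()+1,r0)
W=green(w,(280,175));T=green(t,(165,205));print(W,T)
for a,b in zip(W,T): print(tri((w,*a),(t,*b)).round(4),onz(w,*a,.009).round(4),onz(t,*b,.009).round(4))
```

```text
((np.int64(240), np.int64(154)), (np.int64(322), np.int64(154))) ((np.int64(149), np.int64(193)), (np.int64(182), np.int64(193)))
[0.6464 0.2618 0.0016] [0.6471 0.2612 0.009 ] [0.6444 0.2595 0.009 ]
[0.6415 0.1922 0.0014] [0.6438 0.1914 0.009 ] [0.638  0.1925 0.009 ]
```

The heights agree within noise: two close viewpoints give z of about 2 mm against the expected 9 mm, and the planar positions agree to 2–6 mm. I'll lower to just above the tile, then creep down watching the force.

```bash
python3 -m jog '[[0.1,0.2,1,0,0,0],[0.1,0.2,3,0,0,0],[0.1,0.2,5.5,0,0,0],[0.1,0.2,8,0,0,0],[0.1,0.2,9.8,0,0,0],[0.1,0.2,10.4,0,0,0],[0.1,0.2,10.7,0,0,0],[0.1,0.2,10.7,0,0,0]]'
python3 -m jog '[[0,0,0.1,0,0,0],[0,0,0.15,0,0,0],[0,0,0.2,0,0,0],[0,0,0.2,0,0,0]]'
```

```text
time_s: 6.4
ee_pos: [0.6077, 0.2271, 0.24]
eef_rot: [-3.141, -0.0, -0.051]
force: [0.4, 0.4, -2.0]
grip_width: 0.0498
grip_force: 20.0
time_s: 6.8
ee_pos: [0.6075, 0.2276, 0.2378]
eef_rot: [-3.142, -0.0, -0.05]
force: [0.5, -0.7, -1.7]
grip_width: 0.0501
grip_force: 20.0
```

```bash
python3 -m jog '[[0,0,0.05,0,0,0],[0,0,0.1,0,0,0],[0,0,0.15,0,0,0],[0,0,0.15,0,0,0]]'
python3 -m jog '[[0,0,0.05,0,0,0],[0,0,0.1,0,0,0],[0,0,0.1,0,0,0]]'
```

```text
time_s: 7.2
ee_pos: [0.6075, 0.2275, 0.2361]
eef_rot: [3.142, 0.0, -0.05]
force: [-0.5, 0.3, -1.7]
grip_width: 0.0495
grip_force: 20.0
time_s: 7.5
ee_pos: [0.6075, 0.2275, 0.2357]
eef_rot: [-3.142, -0.0, -0.05]
force: [-3.6, -1.5, 4.6]
grip_width: 0.0498
grip_force: 20.0
```

Force rose to 4.6 N at the expected height, so the jar is on the tile. I'll release and retreat.

```bash
python3 -m jog '[[0,0,0,0,0,0],[0,0,0,0,0,0],[0,0,0,0,0,0],[0,0,0,0,0,0],[0,0,0,0,0,0],[0,0,0,0,0,0],[0,0,0,0,0,0]]' 95
python3 -m jog '[[0,0,-1,0,0,0],[0,0,-3,0,0,0],[0,0,-6,0,0,0],[0,0,-9,0,0,0],[0,0,-12,0,0,0],[0,0,-14,0,0,0],[0,0,-15,0,0,0],[0,0,-15,0,0,0]]' 100
python3 - <<'E'
from h import *
go(.4598,-.0122,.2)
shot('wrist','w3')
E
```

```text
time_s: 8.2
ee_pos: [0.6075, 0.2275, 0.2351]
eef_rot: [3.142, -0.0, -0.05]
force: [0.1, 0.4, 0.5]
grip_width: 0.0889
grip_force: 0.0
time_s: 9.0
ee_pos: [0.6074, 0.2275, 0.3866]
eef_rot: [-3.141, -0.002, -0.05]
force: [0.2, 0.2, 0.4]
grip_width: 0.094
grip_force: 0.0
go [-13.54  24.68   0.58] [-0.001 -0.002 -0.   ] q6 1.92 grasp [0.6078 0.2276 0.2062]
```

View pics/w3.png

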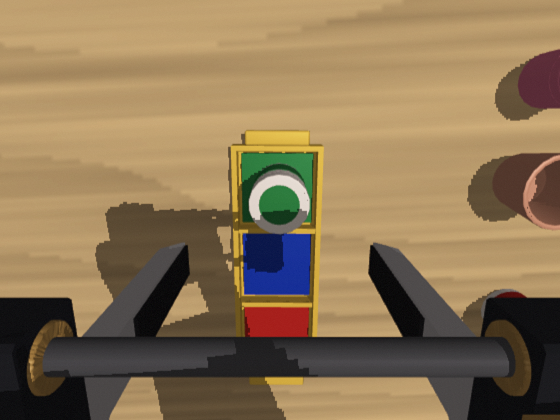

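The green jar stands upright in its pocket with its lid at (279,203), and the blue tile is fully visible around (276,264). I'll use this view to refine the tile position and move to the red jar.

```bash
python3 - <<'E'
from h import *
w,t=load('w3'),load('top0')
p,i=blob(w,'blue',277,264);print(p,i,onz(w,*p,.009),tri((w,*p),(t,164.2,249.4)))
E
python3 -m jog '[[-1,1.8,0,0,0,0],[-3,5.5,0,0,0,0],[-5,9.2,0.2,0,0,0],[-7,12.9,0.3,0,0,0],[-9,16.5,0.4,0,0,0],[-11.2,20.5,0.5,0,0,0],[-13,23.8,0.6,0,0,0],[-13.5,24.7,0.6,0,0,0]]'
python3 -m jog '[[0,0,0,0,0,0],[0,0,0,0,0,0]]'
python3 - <<'E'
from h import *
w=shot('wrist','w4');p,i=blob(w,'red',280,203);print(p,i,onz(w,*p,.07))
go(.4598,-.0122,.0455)
E
```

```text
[276.54311836 263.68173956] (np.int32(68), np.int32(61), np.int32(4047)) [0.53026132 0.23307545 0.009     ] [0.52694166 0.23406302 0.00205685]
time_s: 9.85
ee_pos: [0.4587, -0.0144, 0.378]
eef_rot: [3.141, 0.002, -0.052]
force: [0.3, -0.3, -0.4]
grip_width: 0.094
grip_force: 0.0
time_s: 10.05
ee_pos: [0.4607, -0.0118, 0.3788]
eef_rot: [-3.141, 0.001, -0.05]
force: [0.1, -0.0, -0.7]
grip_width: 0.0937
grip_force: 0.0
[279.57683215 206.70921986] (np.int32(41), np.int32(40), np.int32(1269)) [ 0.46146636 -0.01335594  0.07      ]
go [-0.09  0.07 15.29] [-0.     0.001  0.   ] q6 1.52 grasp [ 0.4607 -0.0116  0.1984]
```

```bash
python3 -m jog '[[0,0,2.5,0,0,0],[0,0.1,5.5,0,0,0],[0,0.1,8.5,0,0,0],[0,0.1,11.5,0,0,0],[0,0.1,14,0,0,0],[0,0.1,15,0,0,0],[0,0.1,15.4,0,0,0],[0,0.1,15.4,0,0,0]]'
python3 -m jog '[[0,0,0,0,0,0],[0,0,0,0,0,0],[0,0,0,0,0,0],[0,0,0,0,0,0],[0,0,0,0,0,0],[0,0,0,0,0,0]]' 0 20
python3 -m jog '[[0,0,-1,0,0,0],[0,0,-2.5,0,0,0],[0,0,-4.5,0,0,0],[0,0,-6.5,0,0,0],[0,0,-8.5,0,0,0],[0,0,-10.5,0,0,0],[0,0,-11.5,0,0,0],[0,0,-12,0,0,0]]'
python3 -c "
from h import *
go(.447,.2372,.166)"
```

```text
time_s: 10.9
ee_pos: [0.4606, -0.013, 0.2254]
eef_rot: [-3.142, -0.0, -0.05]
force: [-0.5, 0.7, 0.0]
grip_width: 0.094
grip_force: 0.0
time_s: 11.5
ee_pos: [0.4602, -0.0134, 0.2252]
eef_rot: [-3.142, -0.0, -0.05]
force: [-0.2, -1.0, 1.4]
grip_width: 0.0496
grip_force: 20.3
time_s: 12.3
ee_pos: [0.4601, -0.0134, 0.3461]
eef_rot: [3.142, -0.001, -0.05]
force: [0.3, 0.6, -0.5]
grip_width: 0.0498
grip_force: 20.0
go [ -2.57 -24.96  -0.03] [ 0.    -0.001 -0.   ] q6 1.51 grasp [ 0.4604 -0.0134  0.1657]
```

Red is gripped (49.8 mm). I expect contact at TCP z of about 0.234.

```bash
python3 -m jog '[[-0.1,-1.2,0,0,0,0],[-0.5,-4.5,0,0,0,0],[-0.9,-8.5,0,0,0,0],[-1.3,-12.5,0,0,0,0],[-1.7,-16.5,0,0,0,0],[-2.1,-20.5,0,0,0,0],[-2.4,-23.8,0,0,0,0],[-2.6,-25,0,0,0,0]]'
python3 -m jog '[[0,0,0.5,0,0,0],[0,0,2.5,0,0,0],[0,0,5,0,0,0],[0,0,7.5,0,0,0],[0,0,9.5,0,0,0],[0,0,10.4,0,0,0],[0,0,10.8,0,0,0],[0,0,10.8,0,0,0]]'
python3 -c "
from h import *
go(.447,.2372,.0536)"
```

```text
time_s: 13.1
ee_pos: [0.4459, 0.2405, 0.344]
eef_rot: [3.141, 0.002, -0.048]
force: [0.8, 0.3, -1.1]
grip_width: 0.0494
grip_force: 20.0
time_s: 13.9
ee_pos: [0.447, 0.2372, 0.2372]
eef_rot: [3.141, 0.0, -0.051]
force: [0.0, 0.4, -0.4]
grip_width: 0.0498
grip_force: 20.0
go [ 0.   -0.    0.32] [ 0.     0.    -0.001] q6 2.04 grasp [0.4469 0.2372 0.0568]
```

```bash
python3 -m jog '[[0,0,0.08,0,0,0],[0,0,0.16,0,0,0],[0,0,0.22,0,0,0],[0,0,0.22,0,0,0]]'
python3 -m jog '[[0,0,0.05,0,0,0],[0,0,0.1,0,0,0],[0,0,0.1,0,0,0]]'
```

```text
time_s: 14.3
ee_pos: [0.4468, 0.2376, 0.2352]
eef_rot: [-3.141, -0.0, -0.05]
force: [0.3, -0.9, -1.5]
grip_width: 0.0496
grip_force: 20.0
time_s: 14.6
ee_pos: [0.4468, 0.2376, 0.2342]
eef_rot: [-3.141, -0.0, -0.05]
force: [-1.6, 0.4, 3.9]
grip_width: 0.0497
grip_force: 20.0
```

Contact at the expected height. I'll release, retreat and go to the blue jar.

```bash
python3 -m jog '[[0,0,0,0,0,0],[0,0,0,0,0,0],[0,0,0,0,0,0],[0,0,0,0,0,0],[0,0,0,0,0,0],[0,0,0,0,0,0],[0,0,0,0,0,0]]' 95
python3 -m jog '[[0,0,-1,0,0,0],[0,0,-3,0,0,0],[0,0,-6,0,0,0],[0,0,-9,0,0,0],[0,0,-12,0,0,0],[0,0,-14,0,0,0],[0,0,-15,0,0,0],[0,0,-15,0,0,0]]' 100
python3 - <<'E'
from h import *
go(.6515,-.126,.2)
E
```

```text
time_s: 15.3
ee_pos: [0.4468, 0.2376, 0.2339]
eef_rot: [-3.142, 0.0, -0.05]
force: [0.2, 0.8, -0.5]
grip_width: 0.0893
grip_force: 0.0
time_s: 16.1
ee_pos: [0.4467, 0.2376, 0.3852]
eef_rot: [-3.141, -0.002, -0.05]
force: [0.4, -0.2, -0.3]
grip_width: 0.0939
grip_force: 0.0
go [22.27 35.28  0.49] [-0.001 -0.002 -0.   ] q6 2.04 grasp [0.4471 0.2377 0.2048]
```

```bash
python3 -m jog '[[1,1.6,0,0,0,0],[3,4.8,0,0,0,0],[5,8,0,0,0,0],[7.5,11.9,0,0,0,0],[10,15.8,0,0,0,0],[12.5,19.8,0.1,0,0,0],[14.5,23,0.2,0,0,0],[16,25.3,0.3,0,0,0]]'
python3 -m jog '[[1.5,2.4,0,0,0,0],[3.5,5.6,0,0,0,0],[5.2,8.4,0.1,0,0,0],[6.1,9.7,0.2,0,0,0],[6.2,9.9,0.2,0,0,0],[6.2,9.9,0.2,0,0,0]]'
python3 - <<'E'
from h import *
w=shot('wrist','w5');p,i=blob(w,'blue',280,205);print(p,i,onz(w,*p,.07))
go(.6515,-.126,.0455)
E
```

```text
time_s: 16.9
ee_pos: [0.5946, -0.0255, 0.3792]
eef_rot: [-3.142, 0.002, -0.052]
force: [-0.1, 0.2, 1.0]
grip_width: 0.0939
grip_force: 0.0
time_s: 17.5
ee_pos: [0.6507, -0.125, 0.3776]
eef_rot: [-3.141, 0.002, -0.051]
force: [0.2, 1.4, -1.1]
grip_width: 0.0939
grip_force: 0.0
[280.83213429 203.77058353] (np.int32(41), np.int32(39), np.int32(1251)) [ 0.65375409 -0.12748419  0.07      ]
go [ 0.11  0.16 15.22] [-0.     0.001  0.   ] q6 1.38 grasp [ 0.6504 -0.1243  0.1977]
```

View pics/w5.png

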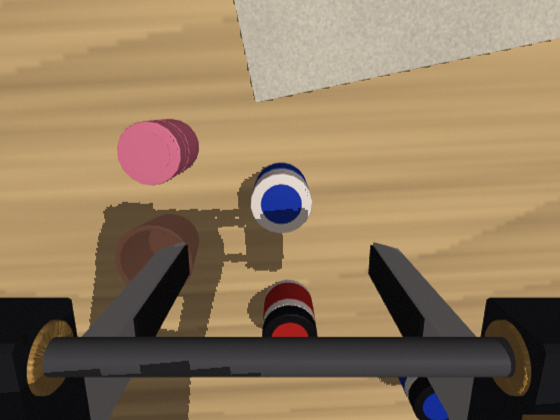

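The white-lidded blue jar at (281,204) is centred between the fingers. The cup at (155,250), the pink look-alike at (152,150) and the black red jar at (289,320) are all clear of the finger paths. I'll descend, grip and lift.

```bash
python3 -m jog '[[0,0,2.5,0,0,0],[0.1,0.1,5.5,0,0,0],[0.1,0.1,8.5,0,0,0],[0.1,0.1,11.5,0,0,0],[0.1,0.1,14,0,0,0],[0.1,0.1,15,0,0,0],[0.1,0.1,15.3,0,0,0],[0.1,0.1,15.3,0,0,0]]'
python3 -m jog '[[0,0,0,0,0,0],[0,0,0,0,0,0],[0,0,0,0,0,0],[0,0,0,0,0,0],[0,0,0,0,0,0],[0,0,0,0,0,0]]' 0 20
python3 -m jog '[[0,0,-1,0,0,0],[0,0,-2.5,0,0,0],[0,0,-4.5,0,0,0],[0,0,-6.5,0,0,0],[0,0,-8.5,0,0,0],[0,0,-10.5,0,0,0],[0,0,-12.5,0,0,0],[0,0,-13,0,0,0]]'
python3 -c "
from h import *
go(.5275,.2328,.176)"
```

```text
time_s: 18.35
ee_pos: [0.652, -0.1258, 0.2269]
eef_rot: [3.141, -0.001, -0.05]
force: [0.6, -0.3, 0.4]
grip_width: 0.0942
grip_force: 0.0
time_s: 18.95
ee_pos: [0.6518, -0.1262, 0.226]
eef_rot: [3.142, -0.0, -0.05]
force: [0.3, -0.9, 0.3]
grip_width: 0.0494
grip_force: 20.3
time_s: 19.75
ee_pos: [0.6518, -0.1261, 0.3598]
eef_rot: [3.141, -0.005, -0.05]
force: [-0.2, -0.2, -1.8]
grip_width: 0.0495
grip_force: 20.0
go [-14.21 -35.22   0.24] [ 0.001 -0.005 -0.   ] q6 1.37 grasp [ 0.6526 -0.1263  0.1794]
```

```bash
python3 -m jog '[[-0.4,-1,0,0,0,0],[-1.6,-4,0,0,0,0],[-3,-7.5,0,0,0,0],[-4.5,-11.2,0,0,0,0],[-6,-14.9,0,0,0,0],[-7.5,-18.6,0,0,0,0],[-9,-22.3,0,0,0,0],[-10.4,-25.7,0,0,0,0]]'
python3 -m jog '[[-1.3,-3.2,0,0,0,0],[-2.5,-6.2,0,0,0,0],[-3.4,-8.5,0,0,0,0],[-3.8,-9.5,0,0,0,0],[-3.8,-9.5,0,0,0,0]]'
python3 - <<'E'
from h import *
go(.5275,.2328,.0576)
shot('top','t2')
E
```

```text
time_s: 20.55
ee_pos: [0.5594, 0.1378, 0.355]
eef_rot: [3.141, 0.002, -0.05]
force: [0.2, -0.3, -0.6]
grip_width: 0.0496
grip_force: 20.0
time_s: 21.05
ee_pos: [0.527, 0.2335, 0.3553]
eef_rot: [3.141, 0.001, -0.048]
force: [1.2, -0.6, -1.4]
grip_width: 0.0498
grip_force: 20.0
go [ 0.07  0.06 11.73] [0.    0.001 0.002] q6 1.97 grasp [0.5268 0.2334 0.1749]
```

View pics/t2.png

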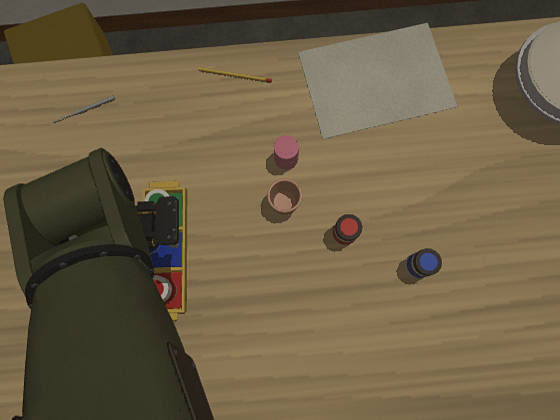

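The black-lidded jars at (348,229) and (427,262), the cup and the pink jar are unmoved. Green (158,195) and red (160,289) sit in their pockets. I'll lower blue.

```bash
python3 -m jog '[[0,0,1,0,0,0],[0,0,3,0,0,0],[0,0,5.5,0,0,0],[0,0,8,0,0,0],[0,0,10,0,0,0],[0,0,11.2,0,0,0],[0,0,11.6,0,0,0],[0,0,11.6,0,0,0]]'
python3 -m jog '[[0,0,0.08,0,0,0],[0,0,0.16,0,0,0],[0,0,0.2,0,0,0],[0,0,0.2,0,0,0]]'
```

```text
time_s: 21.9
ee_pos: [0.5279, 0.2321, 0.2398]
eef_rot: [3.141, 0.0, -0.051]
force: [0.0, -0.7, -0.7]
grip_width: 0.0499
grip_force: 20.0
time_s: 22.3
ee_pos: [0.5276, 0.2326, 0.2382]
eef_rot: [-3.141, -0.0, -0.05]
force: [0.0, -0.5, -1.4]
grip_width: 0.0498
grip_force: 20.0
```

```bash
python3 -m jog '[[0,0,0.08,0,0,0],[0,0,0.16,0,0,0],[0,0,0.22,0,0,0],[0,0,0.22,0,0,0]]'
python3 -m jog '[[0,0,0.05,0,0,0],[0,0,0.1,0,0,0],[0,0,0.1,0,0,0]]'
```

```text
time_s: 22.7
ee_pos: [0.5276, 0.2325, 0.2356]
eef_rot: [3.141, 0.0, -0.05]
force: [0.8, 0.1, -0.9]
grip_width: 0.0496
grip_force: 20.0
time_s: 23.0
ee_pos: [0.5277, 0.2326, 0.235]
eef_rot: [-3.142, -0.0, -0.05]
force: [-2.0, -0.2, 2.2]
grip_width: 0.0501
grip_force: 20.0
```

Contact. I'll release, retreat up and back to one side, then look.

```bash
python3 -m jog '[[0,0,0,0,0,0],[0,0,0,0,0,0],[0,0,0,0,0,0],[0,0,0,0,0,0],[0,0,0,0,0,0],[0,0,0,0,0,0],[0,0,0,0,0,0]]' 95
python3 -m jog '[[0,0,-1,0,0,0],[0,0,-3,0,0,0],[0,0,-6,0,0,0],[0,0,-9,0,0,0],[0,0,-12,0,0,0],[0,0,-14,0,0,0],[0,0,-15,0,0,0],[0,0,-15,0,0,0]]' 100
python3 -m jog '[[-1,2,0,0,0,0],[-3,6,0,0,0,0],[-5,10,0,0,0,0],[-7,14,0,0,0,0],[-9,18,0,0,0,0],[-11,22,0,0,0,0],[-12.5,25,0,0,0,0],[-13,26,0,0,0,0]]'
python3 -m jog '[[0,0,0,0,0,0],[0,0,0,0,0,0],[0,0,0,0,0,0]]'
python3 - <<'E'
from h import *
t=shot('top','t3');s=shot('side','s3')
for col,u,v,a,b in(('green',158,193,277,125),('blue',160,235,240,127),('red',160,285,207,130)):
    p,i=blob(t,col,u,v);print(col,p.round(1),i)
E
```

```text
time_s: 23.7
ee_pos: [0.5276, 0.2325, 0.2347]
eef_rot: [3.142, -0.0, -0.05]
force: [-0.0, -0.1, -0.4]
grip_width: 0.0894
grip_force: 0.0
time_s: 24.5
ee_pos: [0.5276, 0.2325, 0.3861]
eef_rot: [-3.141, -0.002, -0.05]
force: [0.1, -0.5, 0.3]
grip_width: 0.0944
grip_force: 0.0
time_s: 25.3
ee_pos: [0.3834, -0.0223, 0.3839]
eef_rot: [3.142, 0.001, -0.052]
force: [-0.3, 0.3, -0.6]
grip_width: 0.0943
grip_force: 0.0
time_s: 25.6
ee_pos: [0.3853, -0.0198, 0.3844]
eef_rot: [-3.141, 0.001, -0.049]
force: [-0.9, 0.7, -0.9]
grip_width: 0.0939
grip_force: 0.0
green [156.5 201. ] (np.int32(16), np.int32(16), np.int32(206))
blue [155.4 243.8] (np.int32(18), np.int32(17), np.int32(237))
red [154.3 288.6] (np.int32(18), np.int32(18), np.int32(261))
```

View pics/t3.png

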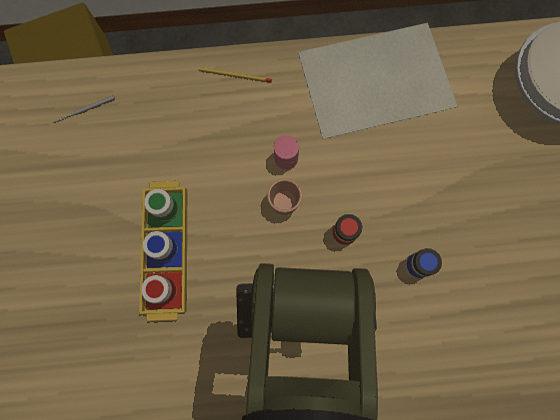

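View pics/s3.png

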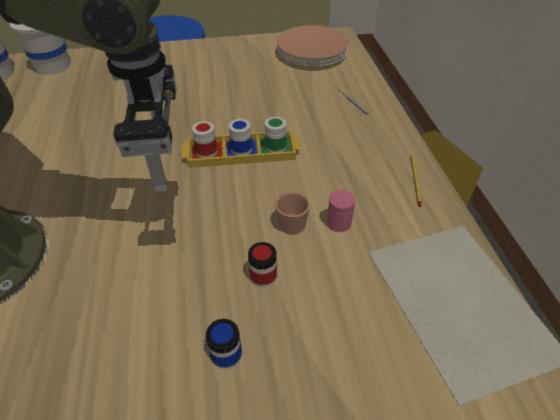

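Top and side views show all three jars upright on their own tiles: lids in the top view at green (157,201), blue (155,244) and red (154,289). The cup and the black-lidded jars have not moved. I'll check the positions numerically before handing in.

Run:
```python
from h import *
t,s=load('t3'),load('s3');ok=True
for col,p,q,T in(('green',(156.5,201),(276,121),(.607,.2288)),('blue',(155.4,243.8),(240,125),(.5272,.2332)),('red',(154.3,288.6),(204,127),(.447,.2375))):
    b,i=blob(s,col,*q);X=onz(t,*p,.079);e=np.hypot(*(X[:2]-T))*1000;print(col,tri((t,*p),(s,*b)).round(4),'err mm',e.round(1));ok&=e<10
if ok: print(ctrl.hand_in())
```

```text
green [0.6086 0.2272 0.0795] err mm 1.7
blue [0.5276 0.2322 0.0794] err mm 1.4
red [0.4461 0.237  0.0798] err mm 2.2
the job is handed in; nothing more can be done
None
```

I packed all three white-lidded jars upright on their own-colour tiles, about 2 mm from the tile centres by my camera measurement. The black-lidded jars and the cup look unmoved, and I handed the job in at about 26 s; no verdict came back.

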